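# Unsnap the dust cover of a probe fixture

## Robot

A 6-joint arm with a two-finger parallel gripper is mounted at the origin on the work surface. World frame = base frame: x ahead of the robot, y to its left, z up, the work surface at z = 0. Lengths are in mm, angles in degrees, forces in N, time in s.
With the tool pointing down it reaches from about 350 to 850 mm from the base axis. Payload 8.1 kg.
Tool frame: the origin (TCP) lies on the centre line of the jaws, within the pads' length; the fingertips stand r.tip_extent ahead of it and the grasp point (between the pads) lies 8 mm behind it (r.tip_extent is the distance from the TCP to the fingertips, in mm); z points along the fingers, y is the direction in which the jaws open and shut (so a half turn about z gives the same grasp; the last joint's range is limited). The gripper opens to 85 mm and grips with 20 to 120 N. Pads are 22 mm wide; open, the fingers measure 114 mm over their backs; the gripper's body (76 mm by 85 mm) begins 54 mm behind the grasp point. The pads swing forward as they close: fully open they stand 13 mm farther back than shut.
Start: joints at [68.503, 7.471, 85.268, -0, 87.261, -4.893], TCP at [171.434, 574.992, 242.292] pointing down, gripper open.
Joint ranges: [-169.43, 169.43], [-51.17, 129.36], [1.28, 143.12], [-76.62, 256.62], [0, 156.53], [-152.29, 152.29]. Speed limits (degrees/s): [136.94, 136.94, 159.86, 180, 180, 180].

## Interface

Orientations are given as [roll, pitch, yaw] about the fixed x, y, z axes, in that order (R = Rz(yaw) Ry(pitch) Rx(roll)).
In Python, from bench import sense, optics, hand_in, spotter, r gives the robot as it stands.
- The arm moves only by the tool apply_moves, never from a script. Its argument "series" is a list of rows, each a list of 3 entries, a list of its own where there are three numbers: the opening, from 0 (shut) to 1 (fully open), then the shift along the world's x, y, z in m, then the turn about the world's z in rad. In form: [[grip, [x, y, z], turn], ...]. A call has 1 to 5 rows; each row is the pose to reach, as a shift and turn from the pose measured when the call began; what a row does not reach only later rows make up. A row lasts 1/8 s, in which the tool goes at most 62.5 mm and 10.7 degrees, less where a joint would pass 70% of its speed; a pose out of reach is approached as far as the arm can. A call with a gripper value outside its range is refused whole. The fingers move at their own pace and stop on an object; "grip_force" is the grip in N (left out, the last holds). Time passes only in rows, so rows that repeat a pose let the fingers close. It gives the time, the measured TCP pose, the force and the opening at its end, in the units of the state.
- sense(): the state, without advancing time (a new reading comes with each control period).
- optics.snapshot(name): name is "scene" or "top"; returns a dict with "color" (420x560x3 uint8, blue, green, red), "intrinsics" (3x3 intrinsics, pixels), "distortion" ([k1, k2, p1, p2, k3] as OpenCV has them; the pictures are not rectified), "rvec" (rotation vector, rad) and "tvec" (3), from world to camera coordinates, as OpenCV has them. Camera axes: x right, y down, z forward; pixel columns grow to the right and rows downward; lengths in mm; the calibration is good to about 2 mm. A picture is of the moment at which its call begins. There is no depth.
- hand_in(): hands the job in, once; it reports no verdict.
Trained networks look in a picture, given as the dict that the camera call returned (one of the last four; its "shot" number tells which), for a name from the list of things; names that differ only in an ending like _2 or _b are one class to them, and where a whole thing is asked for, a point or a joint stands for the part that bears it (a point fixed in the world has none). Each returns a list of dicts, best first, with "p" (0 to 1); they miss things now and then, are a little off and sometimes report something else, mostly with a low value. They report only what shows in the picture. A call takes as long as a camera call. They do not tell look-alikes from the thing itself.
- spotter.search_frame(picture, query): "xyz" ([x, y, z] in mm, in the coordinates of the camera as it stood for that picture, good to about 4 mm: the middle of the surface that is visible of it).
- spotter.masks_of(picture, query): "mask" (420x560 bool, what is visible of it).
The state is a dict: "time": time; "joint_pos": joint angles; "qd": joint speeds; "joint_efforts": joint torques, N m; "tool_pos": TCP position; "tcp_rot": TCP orientation; "ft_force": force on the tool from outside, world axes, zero at the start; "wrist_torque": the same for the moment, N m; "finger_gap": finger opening in mm.
Only numpy, scipy, OpenCV 4.12 (cv2) and the standard library are available. Lean on these libraries where they do the work, as an engineer would, in place of code of your own. Each camera call takes 0.05 s, during which the arm holds its last target.

## Task

Uncover the test fixture that wears the orange dust cover: squeeze the cover's two snap tabs inward, lift the cover straight off the probes, and set it down gently, right way up, flat inside the blue tray. Leave the grey cover snapped on its own fixture.

Things in the scene. Friction and masses are not known exactly. Their poses are not given: they have to be found in the camera images.
- cover: Orange dust cover, about 125 g: plate 80 (x) by 56 (y) by 8 mm with two upright springy tabs. Origin: centre of the plate's underside, z up. It sits 68 mm above the table on a fixed pale green block (130 x by 110 y mm, same axes), 1 mm play. A barb at each tab's foot (out to |y| 34, 9 to 14 mm up) hooks under a metal lip of the block (|y| 30 to 41, |x| to 15, top 20 mm above this origin).
- cover_tabs (a point): Midpoint between the cover's two tabs, 38 mm above its underside; cover's axes. Tabs: 30 mm wide (x), 5 thick, outer faces at y = +-25 mm, top 14 mm above this point. They slide straight inward, 3 N to start, 6 N at 4 mm; 6 mm on both at once frees the barbs; firm stop at 11 mm (28 mm across). 25 to 40 N, centred to 2 mm, presses and carries. Keep fingertips above the lips, 18 mm below.
- tray: Blue open tray, fixed to the table: outside 158 (x) by 138 (y) mm, 20 mm high, walls 4 mm. Origin: centre of its underside on the table; inner floor 4 mm above it.
- cover_grey: Dark grey dust cover, same shape and size as the orange one, snapped on a fixture of the same look; to be left alone. Origin: centre of its plate's underside, z up. The two fixtures may swap sides.
Mind the look-alikes: they are no part of the job. Leave any pink look-alike of the cover alone. Of the things that look like the tray, the smaller one is meant.

How it is judged:
By the outcome, as a careful person would: the job done as asked, in the order asked, and still so for the second after the job is handed in, with the robot touching nothing.
It also fails if it takes over 40 s, if anything falls off the work surface, if the arm or the gripper's body presses on something with over 40 N, if the wrist force passes 120 N, or if a joint passes its speed limit or range.

## Working session

There is one attempt and no reset: what is moved stays moved. The work goes in short steps, Python scripts to look and compute and a tool call to move; the robot and the scene stay as the last step left them, time stands still between calls to the robot, and variables do not carry over. Pictures are saved under pics/ and viewed, and the job is handed in when it is done.

Besides the shell and the picture viewer there is one more tool, called as name([rows], argument=value, ...), one row to a line, values as JSON. apply_moves: Moves the arm, as the interface text tells. Its arguments: {"type":"object","properties":{"series":{"type":"array"},"grip_force":{"type":"number"}},"required":["series"]}

```bash
mkdir -p pics; cat > h.py <<'E'
import numpy as np, cv2
from bench import sense, optics, hand_in, spotter, r
def snap(n,f):
    p=optics.snapshot(n); cv2.imwrite('pics/'+f,p['color']); return p
def w(p,xyz):
    R=cv2.Rodrigues(np.array(p['rvec'],float))[0]; return R.T@(np.array(xyz,float)-np.array(p['tvec'],float).ravel())
def ray(p,uv,z):
    K=np.array(p['intrinsics'],float);u=cv2.undistortPoints(np.array([[uv]],float),K,np.array(p['distortion'],float))[0,0]
    R=cv2.Rodrigues(np.array(p['rvec'],float))[0];c=-R.T@np.array(p['tvec'],float).ravel();d=R.T@np.array([u[0],u[1],1.])
    return c+d*(z-c[2])/d[2]
def proj(p,X):
    return cv2.projectPoints(np.array(X,float).reshape(-1,1,3),np.array(p['rvec'],float),np.array(p['tvec'],float),np.array(p['intrinsics'],float),np.array(p['distortion'],float))[0].reshape(-1,2)
E
python3 - <<'E'
from h import *
print(sense(), r.tip_extent)
for n in('scene','top'):
    p=snap(n,n+'0.png')
    for q in('cover','cover_tabs','tray','cover_grey'):
        for d in spotter.search_frame(p,q): print(n,q,round(d['p'],2),w(p,d['xyz']).round(1),proj(p,w(p,d['xyz'])).round())
E
```

```text
{'time': 0.0, 'joint_pos': array([ 6.85021580e+01,  7.51671032e+00,  8.53294030e+01, -1.55495903e-03,
        8.72610762e+01, -4.89285701e+00]), 'qd': array([-0.0452262 , -0.04446881,  0.07606535,  0.02655268,  0.00521459,
       -0.07525918]), 'joint_efforts': array([-1.12424110e-03, -5.69388592e+01, -5.00563502e+01, -3.72679497e-04,
        1.46585639e-02, -3.54237429e-06]), 'tool_pos': array([171.25404029, 574.48831686, 241.22651999]), 'tcp_rot': array([-1.79893069e+02, -7.59510245e-03,  1.63395084e+02]), 'ft_force': array([-1.68792192,  0.45687905, -0.38057865]), 'wrist_torque': array([ 0.02197358, -0.039964  ,  0.02120938]), 'finger_gap': 85.27120903301395} 11.0
scene cover 0.97 [ 654.3 -225.1   10.3] [[256. 298.]]
scene cover 0.63 [ 499.2 -276.4   74.1] [[216. 247.]]
scene cover_tabs 0.82 [ 499.4 -281.1   78. ] [[215. 247.]]
scene cover_tabs 0.68 [ 647.3 -224.2    6.9] [[255. 296.]]
scene tray 0.55 [ 313.8 -501.3    6.1] [[128. 240.]]
scene cover_grey 0.68 [520.2 318.   80.3] [[400. 190.]]
top cover 0.95 [ 485.2 -273.4   72.1] [[345. 214.]]
top cover 0.79 [ 642.9 -230.2    6.1] [[329. 172.]]
top cover_tabs 0.95 [ 641.7 -228.6    8. ] [[329. 172.]]
top cover_tabs 0.69 [ 484.9 -274.6   79. ] [[346. 214.]]
top tray 0.74 [530.3  17.1   2.9] [[256. 202.]]
top tray 0.63 [ 311.6 -494.3    2.7] [[407. 271.]]
top cover_grey 0.98 [511.4 323.8  73.8] [[160. 201.]]
top cover_grey 0.36 [ 485.  -270.7   78.5] [[344. 214.]]
```

View pics/scene0.png

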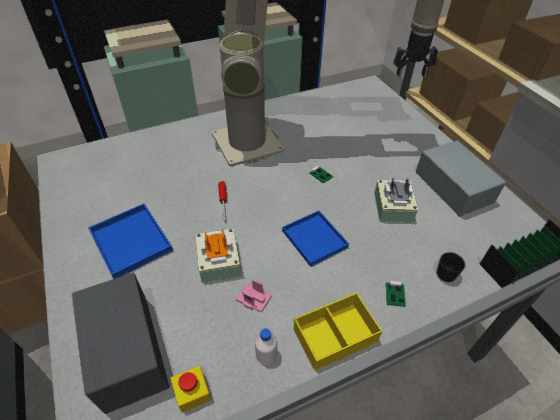

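View pics/top0.png

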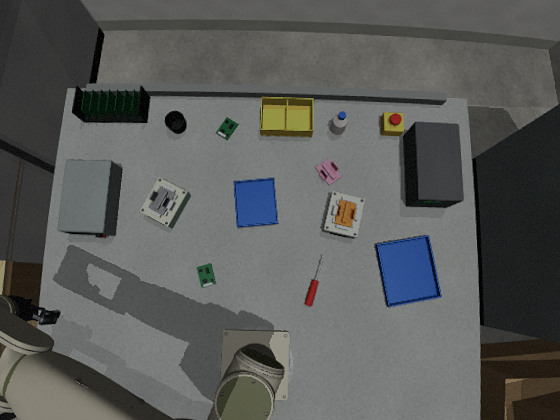

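The orange cover is at about (345,214) in the top view. The small tray is at (256,202), and pink, grey and the large tray are decoys. Next I'll zoom in to get the pose.

```bash
python3 - <<'E'
import cv2,numpy as np
a=cv2.imread('pics/top0.png')[185:245,315:375]; b=cv2.imread('pics/scene0.png')[220:285,185:250]
c=np.hstack([cv2.resize(a,(400,400),interpolation=2),cv2.resize(b,(400,400),interpolation=2)])
cv2.imwrite('pics/z0.png',c)
E
```

```text
(no output)
```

View pics/z0.png

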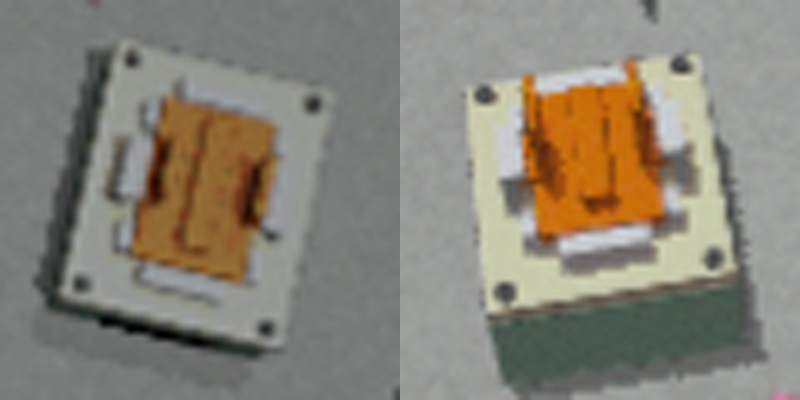

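```bash
cat > fit.py <<'E'
from h import *
from scipy.optimize import minimize, least_squares
from scipy.spatial.transform import Rotation as Rn
def box(x0,x1,y0,y1,z0,z1): return np.array([[x,y,z] for x in(x0,x1) for y in(y0,y1) for z in(z0,z1)],float)
COVER=[box(-40,40,-28,28,0,8),box(-15,15,20,25,8,52),box(-15,15,-25,-20,8,52)]
TRAY=[box(-79,79,-69,69,0,20)]
def sil(p,parts,x,y,yaw,z,S=8):
    c,s=np.cos(yaw),np.sin(yaw);R=np.array([[c,-s,0],[s,c,0],[0,0,1]])
    P=[proj(p,q@R.T+[x,y,z]) for q in parts]; return P
def render(P,roi,S=8):
    u0,v0,u1,v1=roi; m=np.zeros(((v1-v0)*S,(u1-u0)*S),np.uint8)
    for q in P:
        h=cv2.convexHull((((q-[u0,v0]+.5)*S-.5)*16).astype(np.int32)); cv2.fillConvexPoly(m,h,255,shift=4)
    return cv2.resize(m,(u1-u0,v1-v0),interpolation=cv2.INTER_AREA)/255.
def fit(views,parts,x0,z,per=False):
    # views: list of (p,softmask,roi)
    def cost(v):
        return sum(((render(sil(p,parts,v[0],v[1],v[2],z),roi)-m)**2).sum() for p,m,roi in views)
    best=None
    for dy in (-.15,0,.15):
        s0=np.array([x0[0],x0[1],x0[2]+dy]); r_=minimize(cost,s0,method='Nelder-Mead',options=dict(initial_simplex=s0+np.array([[0,0,0],[6,0,0],[0,6,0],[0,0,.1]]),xatol=.02,fatol=.01))
        if best is None or r_.fun<best.fun: best=r_
    return best.x,best.fun
def hue(p,roi,lo,hi,s=110):
    u0,v0,u1,v1=roi;h=cv2.cvtColor(p['color'],cv2.COLOR_BGR2HSV)[v0:v1,u0:u1]
    return ((h[...,0]>=lo)&(h[...,0]<=hi)&(h[...,1]>s)).astype(float)
E
cat > go.py <<'E'
from fit import *
ps=[optics.snapshot(n) for n in('top','scene')]
C=[np.array([(118,40),(335,92),(278,350),(60,300)],float),np.array([(66,88),(295,52),(338,275),(88,315)],float)]
C=[(C[0]+.5)/6.6667-.5+[315,185],(C[1]+.5)/6.1538-.5+[185,220]]
for i in (0,1): print('corners z68',i,[ray(ps[i],c,62).round(1) for c in C[i]],ray(ps[i],C[i].mean(0),62).round(1))
rois=[(315,185,375,245),(185,220,250,285)]; V=[(p,hue(p,ro,4,24,110),ro) for p,ro in zip(ps,rois)]
print([v[1].sum() for v in V])
for vs in (V[:1],V[1:],V):
    b,f=fit(vs,COVER,(487,-275,-.2+np.pi/2*0),68); print('cover',b.round(2),np.degrees(b[2]),f)
for i,v in enumerate(V):
    o=ps[i]['color'].copy();ro=rois[i]; o=cv2.resize(o[ro[1]:ro[3],ro[0]:ro[2]],(400,400),interpolation=0)
    m=cv2.resize(render(sil(ps[i],COVER,b[0],b[1],b[2],68),ro),(400,400)); cs,_=cv2.findContours((m>.5).astype(np.uint8),0,1); cv2.drawContours(o,cs,-1,(255,0,0),1)
    cv2.imwrite(f'pics/f{i}.png',o)
cv2.imwrite('pics/ff.png',np.hstack([cv2.imread('pics/f0.png'),cv2.imread('pics/f1.png')]))
rois=[(225,170,290,235),(270,200,360,275)]; V=[(p,hue(p,ro,105,125,120),ro) for p,ro in zip(ps,rois)]
for vs in (V[:1],V[1:],V):
    b,f=fit(vs,TRAY,(530,17,0.),0); print('tray',b.round(2),np.degrees(b[2]),f)
E
python3 go.py
```

```text
corners z68 0 [array([ 563.8, -233.9,   62. ]), array([ 541.2, -340.8,   62. ]), array([ 413.7, -312.2,   62. ]), array([ 435. , -206.8,   62. ])] [ 487.8 -273.2   62. ]
corners z68 1 [array([ 418.9, -314.7,   62. ]), array([ 441. , -209.5,   62. ]), array([ 569.7, -235.6,   62. ]), array([ 546. , -341.9,   62. ])] [ 496.2 -276.2   62. ]
[np.float64(425.0), np.float64(498.0)]
cover [ 4.8907e+02 -2.7374e+02 -2.2000e-01] -12.522535183939166 22.862606689734715
cover [ 4.8874e+02 -2.7512e+02 -2.0000e-01] -11.51609070808936 36.85484044598232
cover [ 4.8894e+02 -2.7462e+02 -2.1000e-01] -11.916776558125443 64.4083198769704
tray [5.2815e+02 1.8930e+01 1.2000e-01] 6.9032563895579395 39.5916339869281
tray [5.2892e+02 1.7670e+01 1.2000e-01] 6.884971410579855 54.341068819684736
tray [5.286e+02 1.825e+01 1.200e-01] 6.86093895744775 103.03267973856208
```

View pics/ff.png

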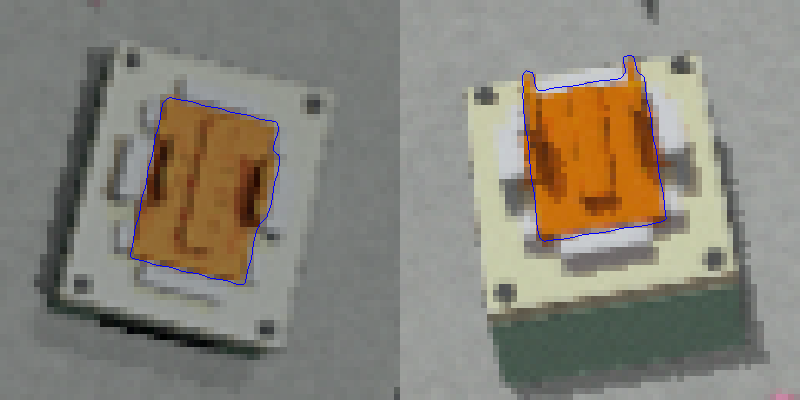

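apply_moves([
  [1,[0.04,-0.04,0.03],0.08],
  [1,[0.08,-0.09,0.05],0.08],
  [1,[0.12,-0.13,0.05],0.08],
  [1,[0.16,-0.18,0.05],0.08],
  [1,[0.2,-0.22,0.05],0.08],
], grip_force=30)

```text
time: 1.23
tool_pos: [372.5, 353.3, 292.8]
tcp_rot: [180.0, 0.0, 168.0]
ft_force: [0.9, 0.6, -0.1]
finger_gap: 85.2
```

apply_moves([
  [1,[0.02,-0.06,0.0],0],
  [1,[0.04,-0.12,0.0],0],
  [1,[0.06,-0.18,0.0],0],
  [1,[0.07,-0.24,0.0],0],
  [1,[0.08,-0.3,0.0],0],
])

```text
time: 1.85
tool_pos: [452.4, 52.1, 293.1]
tcp_rot: [179.9, 0.1, 168.0]
ft_force: [1.4, 0.6, -0.8]
finger_gap: 85.5
```

apply_moves([
  [1,[0.005,-0.06,0.0],0],
  [1,[0.01,-0.12,0.0],0],
  [1,[0.02,-0.18,0.0],0],
  [1,[0.03,-0.24,0.0],0],
  [1,[0.036,-0.3,0.0],0],
])

```text
time: 2.48
tool_pos: [488.6, -250.0, 293.3]
tcp_rot: [179.9, 0.1, 168.0]
ft_force: [0.3, 1.0, -0.2]
finger_gap: 85.0
```

apply_moves([
  [0.85,[0.0005,-0.0245,-0.05],0],
  [0.85,[0.0005,-0.0245,-0.1],0],
  [0.85,[0.0005,-0.0245,-0.138],0],
  [0.85,[0.0005,-0.0245,-0.138],0],
])

```text
time: 2.98
tool_pos: [486.7, -273.1, 151.6]
tcp_rot: [179.8, -0.2, 168.0]
ft_force: [-1.6, 0.4, -0.3]
finger_gap: 72.5
```

```bash
python3 - <<'E'
from h import *
s=sense();print(s['tool_pos'],s['tcp_rot'],s['finger_gap'],r.tip_extent)
a=snap('top','top1.png')['color'][175:255,305:385];b=snap('scene','scene1.png')['color'][185:285,170:270]
cv2.imwrite('pics/z1.png',np.hstack([cv2.resize(a,(400,400),interpolation=2),cv2.resize(b,(400,400),interpolation=2)]))
E
```

```text
[ 486.71348162 -273.07464075  151.55765251] [179.78122108  -0.24936261 167.96466919] 72.52436469258082 11.0
```

View pics/z1.png

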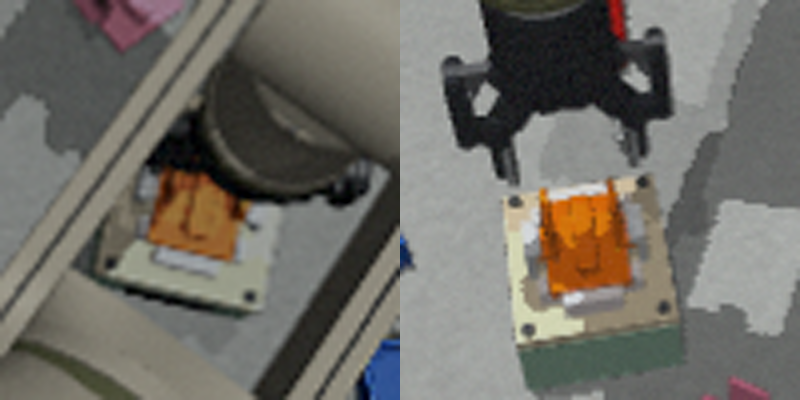

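The scene view shows the open fingers just above the cover, with tips at about (199,231) and (229,226). I'll check where the fingertips really are along z.

```bash
python3 - <<'E'
from h import *
s=sense();t=s['tool_pos'];p=optics.snapshot('scene')
d=np.array([np.cos(np.radians(78)),np.sin(np.radians(78)),0])
for dz in (25,18,11,5,0,-5):
    q=proj(p,[t-d*38-[0,0,dz],t+d*38-[0,0,dz]]);print(dz,q.round(1).tolist(),((q-[170,185]+.5)*4).round().tolist())
print(t)
b=p['color'][200:250,180:250];cv2.imwrite('pics/z2.png',cv2.resize(b,(700,500),interpolation=0))
E
```

```text
25 [[199.2, 233.5], [227.7, 229.0]] [[119.0, 196.0], [233.0, 178.0]]
18 [[198.8, 231.8], [227.5, 227.3]] [[117.0, 189.0], [232.0, 171.0]]
11 [[198.4, 230.1], [227.3, 225.6]] [[116.0, 182.0], [231.0, 165.0]]
5 [[198.1, 228.6], [227.1, 224.1]] [[114.0, 176.0], [230.0, 159.0]]
0 [[197.9, 227.4], [226.9, 222.9]] [[113.0, 171.0], [230.0, 154.0]]
-5 [[197.6, 226.1], [226.7, 221.6]] [[112.0, 166.0], [229.0, 149.0]]
[ 489.47788836 -274.74856561  156.5860008 ]
```

View pics/z2.png

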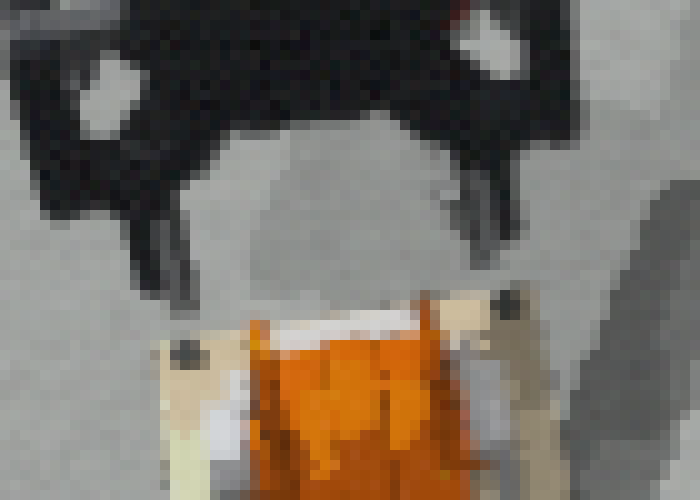

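apply_moves([
  [0.85,[0,0,-0.02],0],
  [0.85,[0,0,-0.043],0],
  [0.85,[0,0,-0.043],0],
  [0.75,[0,0,-0.043],0],
  [0.75,[0,0,-0.043],0],
])

```text
time: 3.75
tool_pos: [490.9, -275.7, 116.1]
tcp_rot: [-179.9, 0.4, 168.0]
ft_force: [-0.4, 0.0, 0.6]
finger_gap: 64.1
```

```bash
cat > look.py <<'E'
from h import *
import sys
p=optics.snapshot('scene');s=sense();t=s['tool_pos'];g=s['finger_gap']
print(s['time'],t,s['tcp_rot'],g,s['ft_force'])
d=np.array([np.cos(np.radians(78)),np.sin(np.radians(78)),0])
for dz in (25,18,11,5):
    q=proj(p,[t-d*(g/2+2)-[0,0,dz],t+d*(g/2+2)-[0,0,dz]]);print(dz,((q-[180,200]+.5)*10).round().tolist())
b=p['color'][200:260,180:250];cv2.imwrite('pics/'+sys.argv[1],cv2.resize(b,(700,600),interpolation=0))
E
python3 look.py z3.png
```

```text
3.8 [ 490.87038975 -275.60613346  115.95213643] [-179.94222203    0.41190335  167.99535493] 63.963630842237826 [0.02814946 0.08244046 0.27915943]
25 [[231.0, 438.0], [479.0, 398.0]]
18 [[227.0, 421.0], [477.0, 382.0]]
11 [[224.0, 405.0], [475.0, 366.0]]
5 [[221.0, 391.0], [473.0, 352.0]]
```

View pics/z3.png

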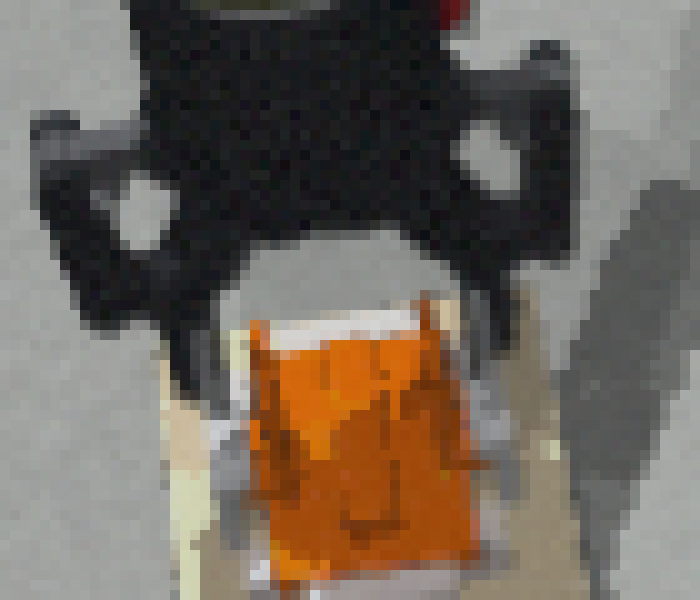

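apply_moves([
  [0.7,[-0.001,0.0005,-0.006],0],
  [0.62,[-0.001,0.0005,-0.006],0],
  [0.62,[-0.001,0.0005,-0.006],0],
])

```text
time: 4.18
tool_pos: [489.8, -275.1, 109.9]
tcp_rot: [-179.9, 0.4, 168.0]
ft_force: [-0.0, -0.1, -0.2]
finger_gap: 53.1
```

```bash
python3 look.py z4.png
```

```text
4.225 [ 489.83256468 -275.08833937  109.9144798 ] [-179.94479792    0.40731017  167.99407408] 53.03651848296552 [ 0.16112582 -0.40986462  0.53486613]
25 [[254.0, 445.0], [462.0, 412.0]]
18 [[251.0, 429.0], [459.0, 396.0]]
11 [[248.0, 413.0], [457.0, 380.0]]
5 [[245.0, 399.0], [455.0, 366.0]]
```

View pics/z4.png

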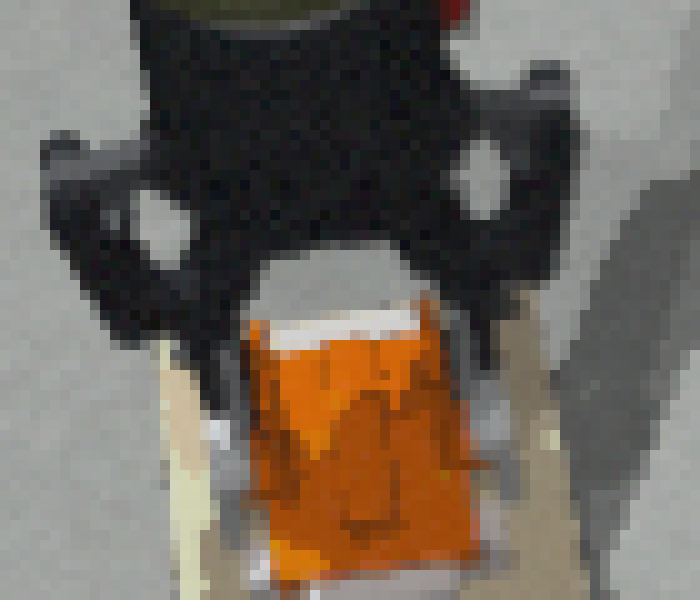

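apply_moves([
  [0,[0,0,0],0],
  [0,[0,0,0],0],
  [0,[0,0,0],0],
  [0,[0,0,0],0],
  [0,[0,0,0],0],
], grip_force=33)

```text
time: 4.85
tool_pos: [490.6, -275.5, 112.2]
tcp_rot: [-179.9, 0.5, 168.0]
ft_force: [-5.2, 3.4, 14.2]
finger_gap: 24.9
```

```bash
python3 look.py z5.png
```

```text
4.9 [ 490.60786474 -275.51385753  112.18544419] [-179.90180471    0.51990521  167.9973326 ] 24.906832040245945 [-5.00547938  2.99546824 12.90137472]
25 [[304.0, 434.0], [409.0, 417.0]]
18 [[301.0, 418.0], [407.0, 401.0]]
11 [[298.0, 402.0], [404.0, 385.0]]
5 [[295.0, 388.0], [402.0, 371.0]]
```

View pics/z5.png

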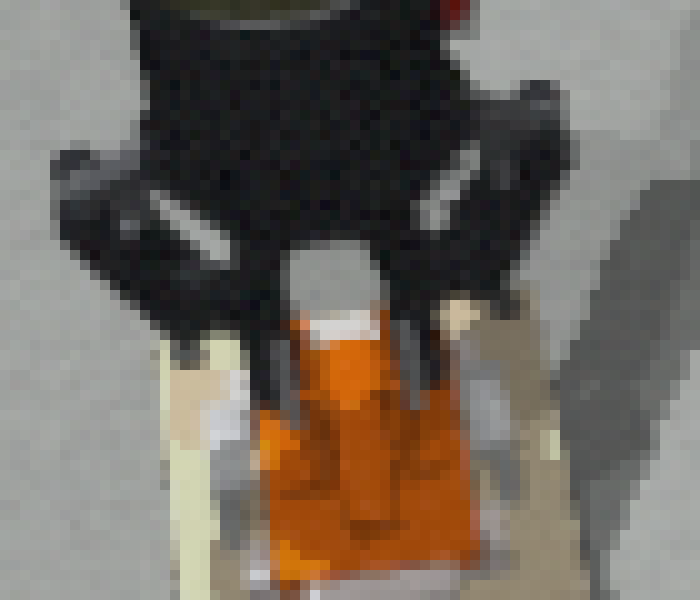

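apply_moves([
  [0,[0,0,0.004],0],
  [0,[0,0,0.008],0],
  [0,[0,0,0.012],0],
  [0,[0,0,0.016],0],
  [0,[0,0,0.02],0],
])

```text
time: 5.52
tool_pos: [490.6, -275.5, 132.3]
tcp_rot: [-179.9, 0.5, 168.0]
ft_force: [0.6, 0.2, -0.6]
finger_gap: 24.7
```

apply_moves([
  [0,[0,0,0.01],0],
  [0,[0,0,0.025],0],
  [0,[0,0,0.045],0],
  [0,[0,0,0.07],0],
  [0,[0,0,0.09],0],
])

```text
time: 6.15
tool_pos: [491.0, -275.8, 224.9]
tcp_rot: [-179.9, 0.6, 168.0]
ft_force: [0.9, -0.8, -0.7]
finger_gap: 24.7
```

```bash
python3 - <<'E'
from h import *
s=sense();print(s['tool_pos'],s['ft_force'],s['finger_gap'],s['joint_pos'])
b=snap('scene','s6.png')['color'][150:290,150:290]
cv2.imwrite('pics/z6.png',cv2.resize(b,(560,560),interpolation=2))
E
```

```text
[ 491.03553964 -275.80418651  224.94636096] [ 0.90502909 -0.77720642 -0.73547486] 24.680587317485884 [-3.46075415e+01  1.66238850e+00  9.32036146e+01  1.10764145e-01
  8.45010716e+01 -1.12616148e+02]
```

View pics/z6.png

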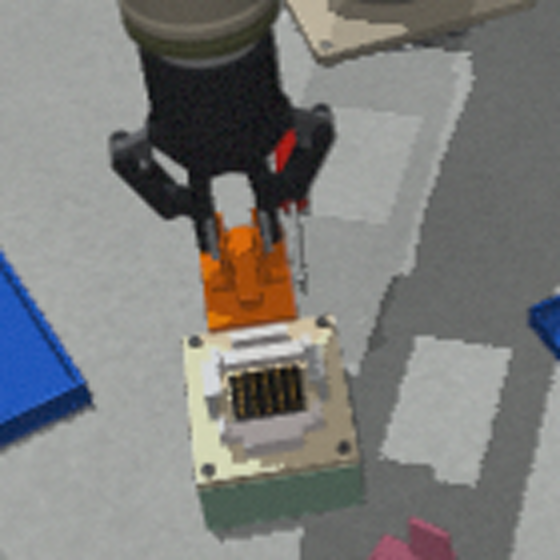

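apply_moves([
  [0,[0.008,0.05,0],0.06],
  [0,[0.015,0.11,0],0.13],
  [0,[0.023,0.17,0],0.2],
  [0,[0.03,0.23,0],0.27],
  [0,[0.037,0.28,0],0.33],
])

```text
time: 6.82
tool_pos: [529.0, 5.7, 228.3]
tcp_rot: [-179.8, 0.9, -172.9]
ft_force: [0.2, 0.8, -0.8]
finger_gap: 24.3
```

apply_moves([
  [0,[0,0.013,-0.03],0],
  [0,[0,0.013,-0.07],0],
  [0,[0,0.013,-0.11],0],
  [0,[0,0.013,-0.13],0],
  [0,[0,0.013,-0.13],0],
])

```text
time: 7.45
tool_pos: [527.3, 18.9, 96.3]
tcp_rot: [-179.8, 0.6, -172.9]
ft_force: [-0.0, 0.9, -2.1]
finger_gap: 24.8
```

```bash
python3 - <<'E'
from h import *
s=sense();print(s['tool_pos'],s['tcp_rot'],s['ft_force'],s['finger_gap'])
b=snap('scene','s7.png')['color'][150:290,250:390]
cv2.imwrite('pics/z7.png',cv2.resize(b,(560,560),interpolation=2))
E
```

```text
[527.26593668  18.87968802  96.32128632] [-179.82159541    0.62235077 -172.93066989] [-0.03993674  0.86090929 -2.05784408] 24.82634428052135
```

View pics/z7.png

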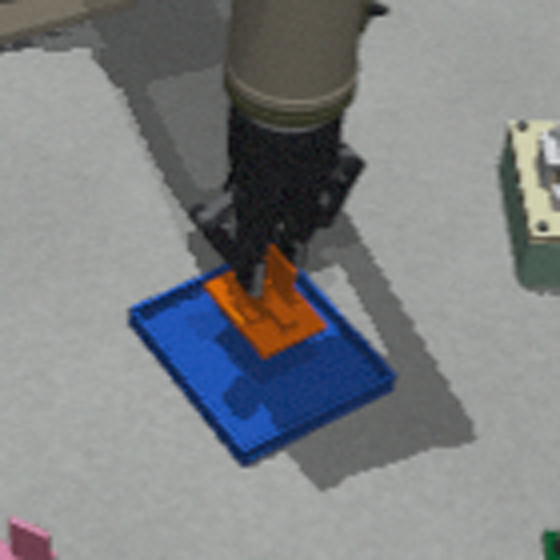

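apply_moves([
  [0,[0,0,-0.012],0],
  [0,[0,0,-0.024],0],
  [0,[0,0,-0.034],0],
  [0,[0,0,-0.039],0],
  [0,[0,0,-0.039],0],
])

```text
time: 8.12
tool_pos: [528.2, 18.8, 58.5]
tcp_rot: [-179.8, 0.7, -172.9]
ft_force: [0.2, -0.7, -1.1]
finger_gap: 24.6
```

apply_moves([
  [0,[0,0,-0.001],0],
  [0,[0,0,-0.002],0],
  [0,[0,0,-0.003],0],
  [0,[0,0,-0.004],0],
  [0,[0,0,-0.005],0],
])

```text
time: 8.75
tool_pos: [528.2, 18.8, 53.5]
tcp_rot: [-179.8, 0.7, -172.9]
ft_force: [-0.1, 0.1, -1.0]
finger_gap: 24.8
```

apply_moves([
  [0,[0,0,-0.001],0],
  [0,[0,0,-0.002],0],
  [0,[0,0,-0.003],0],
  [0,[0,0,-0.003],0],
])

```text
time: 9.25
tool_pos: [528.1, 18.8, 50.3]
tcp_rot: [-179.8, 0.7, -172.9]
ft_force: [0.2, -0.6, -1.3]
finger_gap: 24.8
```

apply_moves([
  [0,[0,0,-0.001],0],
  [0,[0,0,-0.001],0],
])

```text
time: 9.5
tool_pos: [528.0, 18.8, 49.2]
tcp_rot: [-179.8, 0.7, -172.9]
ft_force: [-0.8, 0.6, -1.3]
finger_gap: 25.1
```

apply_moves([
  [0,[0,0,-0.001],0],
  [0,[0,0,-0.001],0],
])

```text
time: 9.75
tool_pos: [528.2, 18.8, 48.4]
tcp_rot: [-179.8, 0.7, -172.9]
ft_force: [1.2, -0.6, 0.7]
finger_gap: 24.6
```

apply_moves([
  [0,[0,0,-0.001],0],
  [0,[0,0,-0.001],0],
])

```text
time: 10.0
tool_pos: [528.3, 18.8, 48.3]
tcp_rot: [-179.8, 0.7, -172.9]
ft_force: [-4.5, 0.2, 8.8]
finger_gap: 24.5
```

apply_moves([
  [0.35,[0,0,0],0],
  [0.45,[0,0,0],0],
  [0.55,[0,0,0],0],
  [0.65,[0,0,0],0],
  [0.75,[0,0,0],0],
])

```text
time: 10.62
tool_pos: [528.5, 18.8, 48.4]
tcp_rot: [-179.8, 0.7, -172.9]
ft_force: [0.6, 0.1, -0.2]
finger_gap: 64.0
```

apply_moves([
  [0.85,[0,0,0.0],0],
  [0.85,[0,0,0.0],0],
  [0.85,[0,0,0.01],0],
  [0.85,[0,0,0.03],0],
  [0.85,[0,0,0.06],0],
])

```text
time: 11.25
tool_pos: [527.8, 18.8, 108.8]
tcp_rot: [-179.8, 0.7, -172.9]
ft_force: [0.4, 0.4, -0.3]
finger_gap: 72.7
```

apply_moves([
  [0.85,[0,0,0.05],0],
  [0.85,[-0.02,0,0.1],0],
  [0.85,[-0.06,0,0.15],0],
  [0.85,[-0.12,0,0.18],0],
  [0.85,[-0.12,0,0.18],0],
])

```text
time: 11.88
tool_pos: [407.2, 18.8, 293.6]
tcp_rot: [-179.7, 1.1, -172.9]
ft_force: [0.4, -0.1, -0.2]
finger_gap: 72.7
```

```bash
python3 - <<'E'
from h import *
s=sense();print(s['time'],s['tool_pos'],s['ft_force'],s['finger_gap'])
b=snap('scene','s8.png')['color'][180:280,265:365];a=snap('top','t8.png')['color'][160:240,215:295]
cv2.imwrite('pics/z8.png',np.hstack([cv2.resize(a,(400,400),interpolation=2),cv2.resize(b,(400,400),interpolation=2)]))
E
```

```text
11.875 [407.23728416  18.81874355 293.59615662] [ 0.41890701 -0.09405945 -0.20655576] 72.67768659478705
```

View pics/z8.png

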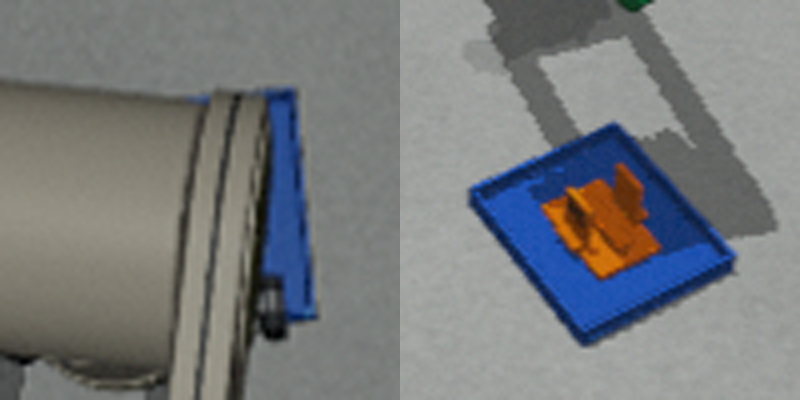

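View pics/s8.png

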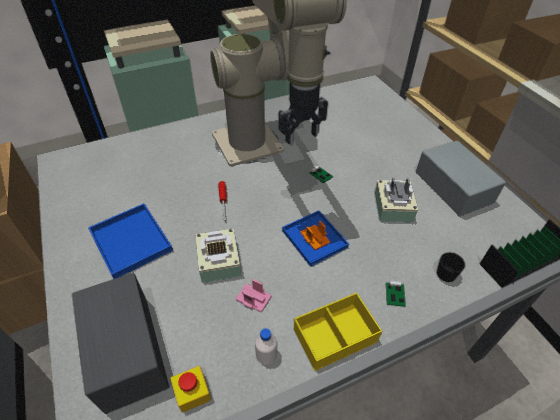

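The cover sits upright and flat in the small tray at about (315,235), with its tabs up. The fixture at (218,250) is uncovered, the grey cover at (400,190) is unchanged, and the arm is clear, so I'm handing in.

```bash
python3 -c "
from h import *
print(hand_in())"
```

```text
the job is handed in; nothing more can be done
None
```

The orange cover is off its fixture and standing right way up inside the smaller blue tray. I handed the job in at about 12 s on the robot's clock.

- **Squeeze and lift:** I pressed both tabs in with 33 N until they stopped, then lifted straight up. The wrist force stayed below about 16 N.
- **Set-down:** I lowered the cover in 1 mm steps until the force showed contact at about 9 N, then released it slowly and backed the arm away.
- **Last checks:** The final scene picture shows the cover with its tabs up, near the middle of the tray, and the probes uncovered. The grey cover, the pink look-alike and the large tray look untouched, and the gripper reads no contact.
- **Limits and disagreements:**
  - The arm hid most of the tray in the last top view, so I judged "flat" from the scene camera alone.
  - When the tabs were pressed in, the finger opening read about 25 mm where 28 mm was expected; the grip held throughout.

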